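Tally a baguette on the red counter

TASK

A baguette has just been sold at the bakery counter: tally it on the red counter. Swing the red counter's sprung lever all the way to its stop, then release it so that it springs back home, and leave the blue and yellow counters alone.

Things in the scene. Friction and masses are not known exactly. Their poses are not given: they have to be found in the camera images.
- red_lever (a joint): Turn (rad) of the sprung steel lever on top of the red tally counter (fixed box with dark sides and red top, 100 x 100 mm, 50 mm high) about its vertical pivot: 0 at rest, 1.05 at the stop, growing anticlockwise seen from above. The spring returns it to 0; pushing at the knob takes 2 N at rest, 4 N at the stop. Which of three places the red counter has varies, as does its turn (up to 20 degrees).
- red_knob (a point): Top centre of the red knob, the upright round grip on the end of the red lever: 16 mm across, spanning 68 to 105 mm above the table, 75 mm from the pivot axis. Axes turn with the lever: z up; from pivot to knob is always (-0.5, -0.866, 0) in them. The knob overhangs the box's side. The lever's arm lies 61 to 70 mm above the table; nothing on the box's top rises above 72 mm.
- blue_lever (a joint): Turn of the lever on the blue counter, a bystander: same build as the red one, but with a blue top and blue knob. 0 = at rest (rad), positive anticlockwise from above. Leave it alone.
- yellow_lever (a joint): Turn of the lever on the yellow counter, a bystander: same build as the red one, but with a yellow top and yellow knob. 0 = at rest (rad), positive anticlockwise from above. Leave it alone.

How it is judged:
On the way:
1. the red counter's lever is swung to its stop (value of joint red_lever above 0.9 rad), for 0.1 s.
At the end, for the whole second after the job is handed in: After having been at its stop (0.9 rad or more), the red lever is back at rest (within 0.12 rad of home, still), and the blue and yellow levers are at home (within 0.15 rad) (value of joint red_lever below 0.12 rad and velocity of joint red_lever between -0.1 and 0.1 rad/s and value of joint each of blue_lever, yellow_lever below 0.15 rad); the robot touches nothing.
It fails at once if the blue counter's lever is swung by more than 0.2 rad (value of joint blue_lever above 0.2 rad).
It fails at once if the yellow counter's lever is swung by more than 0.2 rad (value of joint yellow_lever above 0.2 rad).
It also fails if it takes over 32 s, if anything falls off the work surface, if the arm or the gripper's body presses on something with over 40 N, if the wrist force passes 120 N, or if a joint passes its speed limit or range.

ROBOT

A 7-joint arm with a two-finger parallel gripper is mounted at the origin on the work surface. World frame = base frame: x ahead of the robot, y to its left, z up, the work surface at z = 0. Lengths are in m, angles in rad, forces in N, time in s.
With the tool pointing down it reaches from about 0.4 to 0.85 m from the base axis. Payload 10.4 kg.
Tool frame: the origin (TCP) lies between the finger pads; the fingertips stand 22 mm ahead of it and the grasp point (between the pads) lies 3 mm ahead of it; z points along the fingers, y is the line along which they close (so a half turn about z gives the same grasp; the last joint's range is limited). The gripper opens to 85 mm and grips with 20 to 120 N. Pads are 22 mm wide; open, the fingers measure 114 mm over their backs; the gripper's body (76 mm by 85 mm) begins 54 mm behind the grasp point. The pads swing forward as they close: fully open they stand 13 mm farther back than shut.
Start: joints at [1.124, 0.332, -0.065, 1.46, 0.022, 1.35, -0.088], TCP at [0.257, -0.57, 0.253] pointing down, gripper open.
Joint ranges: [-2.6, 2.6], [-0.5, 2.12], [-1.47, 1.34], [0.16, 2.42], [-1.27, 4.41], [0.06, 2.06], [-2.6, 2.6]. Speed limits (rad/s): [2.22, 2.22, 2.79, 2.79, 3.14, 3.14, 3.14].

INTERFACE

Orientations are given as a unit quaternion [x, y, z, w].
In Python, from workcell import manip, camera, ticket, boxes_of, outline_of gives the robot as it stands.
- The arm moves only by the tool carry_out, never from a script. Its argument "deltas" is a list of rows, each a list of 5 numbers: the shift along the tool's x, y, z as a fraction of full scale, then the turn about the tool's z as a fraction of full scale, then the opening, from -1 (shut) to 1 (fully open), so that 0 is half open. In form: [[tx, ty, tz, spin, gripper], ...]. A call has 1 to 20 rows; each row is the pose to reach, as a shift and turn from the pose commanded when the call began, along the tool's axes at that moment; what a row does not reach only later rows make up. Full scale, the value 1, is 150 mm for a shift and 30 degrees for a turn. A row lasts 1/8 s, in which the tool goes at most 62.5 mm and 10.7 degrees, less where a joint would pass 70% of its speed; a pose out of reach is approached as far as the arm can. A call with a number of a shift or a turn outside -1 to 1 is refused whole. A call with a gripper value outside its range is refused whole. The fingers move at their own pace and stop on an object; "force" is the grip in N (left out, the last holds). Time passes only in rows, so rows that repeat a pose let the fingers close. It gives the time, the measured TCP pose, the force, the opening and the grip force at its end, in the units of the state.
- manip.get_obs(): the state, without advancing time (a new reading comes with each control period).
- camera(name): name is "scene" or "side" or "wrist"; returns a dict with "img" (420x560x3 uint8, red, green, blue), "depth" (420x560 float32, m along the optical axis (not along the pixel's ray), 0 where there is no reading), "vertical_fov" (degrees; the focal length in pixels is half the picture's height over the tangent of half this angle, whatever the lens; pixels are square), "cx", "cy" (the principal point, pixels), "R" (3x3) and "t" (3): a world point X has camera coordinates R X + t. Camera axes: x right, y down, z forward; pixel columns grow to the right and rows downward; lengths in m; the calibration is good to about 2 mm. A picture is of the moment at which its call begins.
- ticket.hand_in(): hands the job in; it is judged then, once.
Trained networks look in a picture, given as the dict that the camera call returned (one of the last four; its "shot" number tells which), for a name from the list of things; names that differ only in an ending like _2 or _b are one class to them, and where a whole thing is asked for, a point or a joint stands for the part that bears it (a point fixed in the world has none). Each returns a list of dicts, best first, with "conf" (0 to 1); they miss things now and then, are a little off and sometimes report something else, mostly with a low value. They report only what shows in the picture. A call takes as long as a camera call.
- boxes_of(query, picture): "position" ([x, y, z] in m, in world coordinates, good to about 4 mm: the middle of the surface that is visible of it).
- outline_of(query, picture): "region" (420x560 bool, what is visible of it).
The state is a dict: "clock": time; "joint_pos": joint angles; "joint_velocities": joint speeds; "tau": joint torques, N m; "position": TCP position; "ee_rot": TCP orientation; "ft_force": force on the tool from outside, world axes, zero at the start; "torque": the same for the moment, N m; "grip_width": opening from 0.0 (shut) to 1.0 (fully open); "grasp_force": force on a finger pad.
Only numpy, scipy, OpenCV 4.12 (cv2) and the standard library are available. Lean on these libraries where they do the work, as an engineer would, in place of code of your own. Each camera call takes 0.05 s, during which the arm holds its last target. There are 200 camera calls.

## Working session

There is one attempt and no reset: what is moved stays moved. The work goes in short steps, Python scripts to look and compute and a tool call to move; the robot and the scene stay as the last step left them, time stands still between calls to the robot, and variables do not carry over. Pictures are saved under pics/ and viewed, at most 10 in all, crops included, and the job is handed in when it is done.

Besides the shell and the picture viewer there is one more tool, called after ">>>" as a command line: name --pt "numbers of a row" for each row, then --argument value for the rest. carry_out: Moves the arm, as the interface text tells. Its arguments: {"type":"object","properties":{"deltas":{"type":"array","items":{"type":"array","items":{"type":"number"}}},"force":{"type":"number"}},"required":["deltas"]}

```bash
mkdir -p pics; cat > h.py <<'E'
import numpy as np, cv2
from workcell import manip, camera, ticket, boxes_of, outline_of
def pts(c, m):
    v,u=np.nonzero(m&(c["depth"]>0)); z=c["depth"][v,u]
    f=210/np.tan(np.radians(c["vertical_fov"]/2))
    P=np.c_[(u-c["cx"])/f*z,(v-c["cy"])/f*z,z]
    return (P-c["t"])@c["R"]
E
python3 - <<'E'
from h import *
o=manip.get_obs(); print(o["clock"],o["position"],o["ee_rot"],o["grip_width"])
ims=[]
for n in("scene","side"):
    c=camera(n); ims.append(c["img"])
    for q in("red_knob","red_lever","blue_knob","yellow_knob","blue_lever","yellow_lever"):
        print(n,q,[(np.round(b["position"],3),round(b["conf"],2)) for b in boxes_of(q,c)[:2]])
    for q in("red_knob","blue_knob","yellow_knob","red_lever"):
        r=outline_of(q,c)
        if r:
            P=pts(c,r[0]["region"]); print(q,len(P),np.round(np.percentile(P,[5,50,95],axis=0),3).tolist())
for n,i in zip(("scene","side"),ims): cv2.imwrite(f"pics/{n}.png",i[:,:,::-1])
E
```

```text
0.0 [ 0.25688224 -0.56938155  0.25252041] [ 9.77624463e-01  2.10356590e-01 -1.88171007e-04 -6.92213634e-04] 0.9991412183238663
scene red_knob [(array([ 0.51 , -0.024,  0.068]), 0.74)]
scene red_lever [(array([ 0.51 , -0.018,  0.073]), 0.62)]Traceback (most recent call last):
  File "<stdin>", line 7, in <module>
ValueError: it knows: blue_lever, red_knob, red_lever, yellow_lever
```

```bash
python3 - <<'E'
from h import *
for n in("scene","side"):
    c=camera(n); cv2.imwrite(f"pics/{n}.png",c["img"][:,:,::-1])
    for q in("red_knob","red_lever","blue_lever","yellow_lever"):
        print(n,q,[(np.round(b["position"],3),round(b["conf"],2)) for b in boxes_of(q,c)[:2]])
    hsv=cv2.cvtColor(c["img"],cv2.COLOR_RGB2HSV); H,S,V=[hsv[...,i].astype(int) for i in range(3)]
    sat=(S>130)&(V>60)
    for q,m in dict(red=sat&((H<8)|(H>172)),yel=sat&(H>20)&(H<35),blue=sat&(H>100)&(H<130)).items():
        P=pts(c,m); 
        top=P[(P[:,2]>.04)&(P[:,2]<.056)]; kn=P[(P[:,2]>.074)&(P[:,2]<.115)]
        for l,A in(("top",top),("knob",kn)):
            if len(A)>5: print(q,l,len(A),np.round(np.percentile(A,[3,50,97],axis=0),3).tolist(), cv2.minAreaRect(A[:,:2].astype(np.float32)*1000))
E
```

```text
scene red_knob [(array([ 0.512, -0.022,  0.07 ]), 0.8)]
scene red_lever [(array([ 0.51 , -0.021,  0.071]), 0.84)]
scene blue_lever [(array([0.49 , 0.23 , 0.074]), 0.86)]
scene yellow_lever [(array([ 0.468, -0.253,  0.072]), 0.78)]
red top 831 [[0.506, -0.004, 0.047], [0.567, 0.04, 0.049], [0.595, 0.083, 0.051]] ((548.7078247070312, 37.97981643676758), (90.8692626953125, 91.34867858886719), 81.0287094116211)
red knob 80 [[0.496, -0.039, 0.076], [0.503, -0.033, 0.093], [0.506, -0.028, 0.105]] ((444.8248596191406, 216.38580322265625), (14.114547729492188, 528.1459350585938), 12.404770851135254)
yel top 29 [[0.464, -0.237, 0.047], [0.551, -0.197, 0.049], [0.556, -0.155, 0.05]] ((508.097900390625, -189.61476135253906), (90.49907684326172, 89.94976806640625), 83.34000396728516)
blue top 854 [[0.493, 0.251, 0.047], [0.525, 0.295, 0.049], [0.547, 0.328, 0.051]] ((503.7107238769531, 285.5374755859375), (89.17424011230469, 87.37171173095703), 7.271317005157471)
side red_knob [(array([ 0.508, -0.017,  0.069]), 0.52)]
side red_lever [(array([ 0.508, -0.019,  0.073]), 0.83)]
side blue_lever [(arr
[... 542 characters left out ...]
0.513, -0.183, 0.049], [0.544, -0.144, 0.052]] ((503.64910888671875, -186.86721801757812), (89.7706527709961, 89.20050811767578), 86.09285736083984)
yel knob 35 [[0.454, -0.265, 0.075], [0.458, -0.26, 0.091], [0.463, -0.257, 0.105]] ((458.40155029296875, -260.7773132324219), (8.439022064208984, 8.30400562286377), 5.451877593994141)
blue top 880 [[0.456, 0.249, 0.047], [0.506, 0.294, 0.049], [0.54, 0.331, 0.051]] ((498.0618896484375, 287.5048522949219), (89.12398529052734, 87.46488189697266), 8.692476272583008)
blue knob 56 [[0.468, 0.2, 0.077], [0.472, 0.206, 0.094], [0.477, 0.208, 0.105]] ((473.44439697265625, 203.84463500976562), (7.740794658660889, 14.611189842224121), 37.629913330078125)
```

View pics/scene.png

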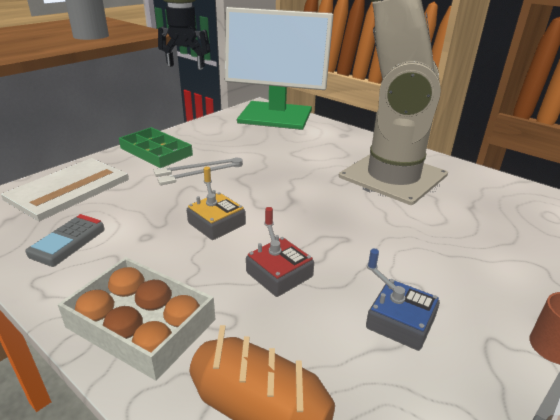

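View pics/side.png

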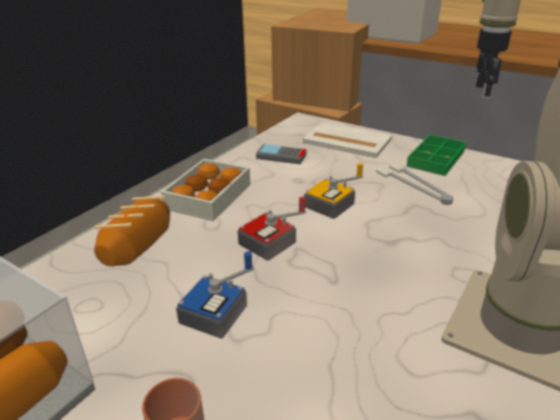

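The red knob shows at (269,215) in the scene picture and (303,204) in the side picture, with yellow and blue well apart on either side. The knob is near (0.497, -0.035) and the pivot near (0.545, 0.022). I'll approach high with the fingers shut.

>>> carry_out --pt "0.3 -0.3 0 0 -1" --pt "0.6 -0.6 0 0 -1" --pt "0.9 -0.9 0 0 -1" --pt "0.9 -0.9 0 0 -1"

```text
clock: 1.15
position: [0.3271, -0.3871, 0.254]
ee_rot: [0.977, 0.214, 0.001, 0.0]
ft_force: [-0.5, -0.5, 0.4]
grip_width: 0.144
grasp_force: 0.0
```

>>> carry_out --pt "0.3 -0.3 0 0 -1" --pt "0.6 -0.6 0 0 -1" --pt "0.9 -0.9 0 0 -1" --pt "0.9 -0.9 0 0 -1"

```text
clock: 1.65
position: [0.3937, -0.2091, 0.2538]
ee_rot: [0.977, 0.213, 0.001, 0.0]
ft_force: [-0.4, -0.6, 0.3]
grip_width: -0.001
grasp_force: 0.0
```

>>> carry_out --pt "0.3 -0.3 0 0.3 -1" --pt "0.6 -0.6 0 0.6 -1" --pt "0.9 -0.9 0 0.9 -1" --pt "0.9 -0.9 0 1 -1" --pt "0.9 -0.9 0 1 -1" --pt "0.9 -0.9 0 1 -1"

```text
clock: 2.4
position: [0.4595, -0.0358, 0.2532]
ee_rot: [0.999, -0.05, -0.0, 0.0]
ft_force: [0.3, -0.6, -0.6]
grip_width: -0.004
grasp_force: 0.0
```

>>> carry_out --pt "0 0 0.3 0 -1" --pt "0 0 0.6 0 -1" --pt "0 0 0.85 0 -1" --pt "0 0 0.98 0 -1" --pt "0 0 0.98 0 -1"

```text
clock: 3.02
position: [0.4586, -0.0355, 0.1052]
ee_rot: [0.999, -0.051, -0.001, -0.0]
ft_force: [0.0, 0.1, 0.1]
grip_width: -0.0
grasp_force: 0.0
```

```bash
python3 - <<'E'
from h import *
a=camera("side")["img"][130:290,200:420]; b=camera("wrist")["img"]
a=cv2.resize(a,(560,407)); a=cv2.resize(a,(400,300)); b=cv2.resize(b,(400,300))
cv2.imwrite("pics/near.png",np.hstack([a,b])[:,:,::-1]); print(manip.get_obs()["position"])
E
```

```text
[ 0.45998251 -0.03495134  0.10702483]
```

View pics/near.png

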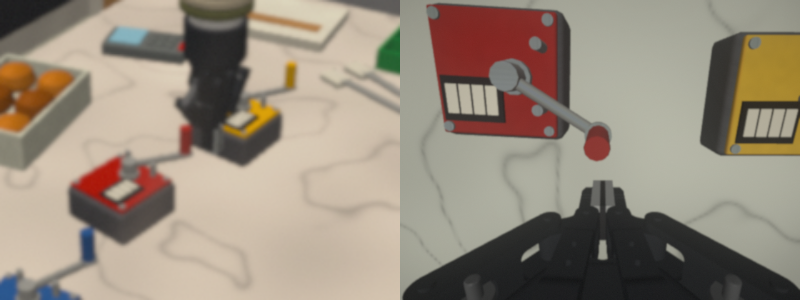

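The wrist view shows the knob at (597,145), straight ahead of the narrow shut fingertips at (602,190). I'll push along the knob's arc, going half way first.

>>> carry_out --pt "0.06 -0.02 0.02 0 -1" --pt "0.107 -0.02 0.02 0 -1" --pt "0.17 0.007 0.02 0 -1" --pt "0.233 0.033 0.02 0 -1" --pt "0.297 0.05 0.02 0 -1" --pt "0.36 0.06 0.02 0 -1" --pt "0.36 0.06 0.02 0 -1"

```text
clock: 4.0
position: [0.5125, -0.0493, 0.1028]
ee_rot: [0.999, -0.05, -0.001, 0.0]
ft_force: [-4.5, -2.3, 0.3]
grip_width: 0.002
grasp_force: 1.7
```

```bash
python3 - <<'E'
from h import *
a=camera("side")["img"][130:290,200:420]; b=camera("wrist")["img"]
a=cv2.resize(a,(400,300)); b=cv2.resize(b,(400,300))
cv2.imwrite("pics/near2.png",np.hstack([a,b])[:,:,::-1]); print(manip.get_obs()["position"])
E
```

```text
[ 0.51203248 -0.04870073  0.10294506]
```

View pics/near2.png

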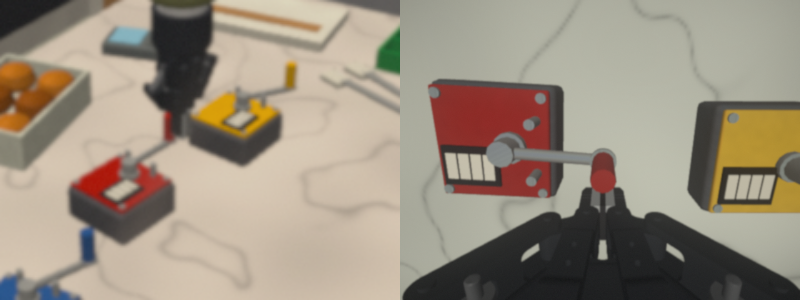

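The knob sits centred on the fingertips at (602,172), and the lever has turned about 30°. Next I'll push to the stop.

>>> carry_out --pt "0.065 0 0 0 -1" --pt "0.13 -0.007 0 0 -1" --pt "0.19 -0.025 0 0 -1" --pt "0.25 -0.045 0 0 -1" --pt "0.255 -0.045 0 0 -1" --pt "0.255 -0.045 0 0 -1" --pt "0.255 -0.045 0 0 -1"

```text
clock: 4.97
position: [0.551, -0.0452, 0.1033]
ee_rot: [0.999, -0.05, -0.0, -0.0]
ft_force: [-3.8, -0.3, 1.7]
grip_width: -0.003
grasp_force: 2.0
```

```bash
python3 - <<'E'
from h import *
a=camera("side")["img"][130:290,200:420]; b=camera("wrist")["img"]
a=cv2.resize(a,(400,300)); b=cv2.resize(b,(400,300))
cv2.imwrite("pics/near3.png",np.hstack([a,b])[:,:,::-1]); o=manip.get_obs();print(o["position"],o["ft_force"])
E
```

```text
[ 0.55101295 -0.04519535  0.10335553] [-4.85769346 -0.26189882  1.20082537]
```

View pics/near3.png

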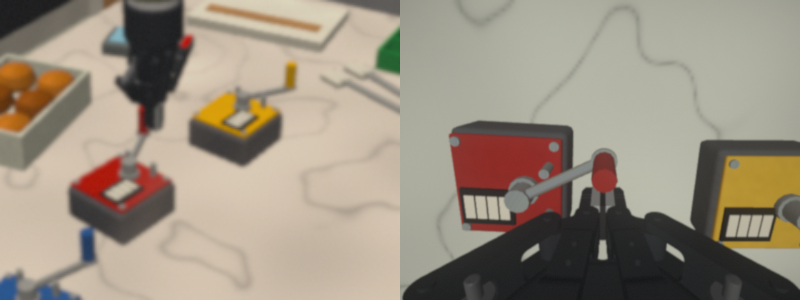

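The lever looks close to its stop but the force is still only the spring's. I'll go a few mm further and watch for it to rise.

>>> carry_out --pt "0.02 -0.012 0 0 -1" --pt "0.03 -0.018 0 0 -1" --pt "0.03 -0.018 0 0 -1"

```text
clock: 5.45
position: [0.5538, -0.0444, 0.103]
ee_rot: [0.999, -0.05, -0.003, 0.001]
ft_force: [-15.5, -4.8, 10.2]
grip_width: 0.002
grasp_force: 8.0
```

The force jumped to 16 N, so it is at the stop. I'll ride back along the arc, let the lever home and lift off.

>>> carry_out --pt "0 0 0 0 -1" --pt "-0.1 0.035 0 0 -1" --pt "-0.2 0.06 0 0 -1" --pt "-0.285 0.063 0 0 -1" --pt "-0.41 0.036 0 0 -1" --pt "-0.538 -0.017 0 0 -1" --pt "-0.645 0.003 0 0 -1" --pt "-0.68 0.003 0 0 -1" --pt "-0.68 0.003 -0.3 0 -1" --pt "-0.68 0.003 -0.6 0 -1" --pt "-0.68 0.003 -0.9 0 -1" --pt "-0.68 0.003 -0.9 0 -1" --pt "-0.68 0.003 -0.9 0 -1"

```text
clock: 7.08
position: [0.4547, -0.0335, 0.238]
ee_rot: [0.999, -0.05, 0.0, 0.0]
ft_force: [-0.5, -0.3, -0.5]
grip_width: -0.001
grasp_force: 0.0
```

```bash
python3 - <<'E'
from h import *
a=camera("scene")["img"][140:350,160:450]; b=camera("wrist")["img"]
a=cv2.resize(a,(400,300)); b=cv2.resize(b,(400,300))
cv2.imwrite("pics/end.png",np.hstack([a,b])[:,:,::-1]); o=manip.get_obs();print(o["position"],o["ft_force"])
E
```

```text
[ 0.45413662 -0.03347294  0.23728076] [0.91548737 0.40148039 0.06013168]
```

View pics/end.png

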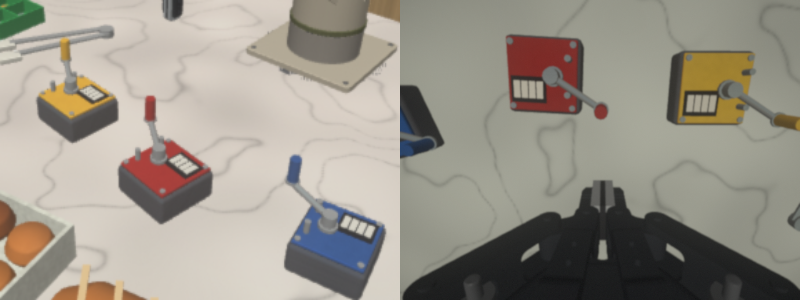

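The red lever is back home, with its knob at (150,105) in the scene crop. Blue and yellow haven't moved and the arm is clear.

```bash
python3 -c "
from h import *
print(ticket.hand_in())"
```

```text
the job is handed in; nothing more can be done
None
```

The red lever was pushed to its stop (the force jumped to about 16 N) and is back home, the blue and yellow levers were left alone, and the job is handed in; no verdict came back.

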